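Reach the chutney bowl behind the jars and put the jars back

ROBOT

A 6-joint arm with a two-finger parallel gripper is mounted at the origin on the work surface. World frame = base frame: x ahead of the robot, y to its left, z up, the work surface at z = 0. Lengths are in m, angles in rad, forces in N, time in s.
With the tool pointing down it reaches from about 0.2 to 0.875 m from the base axis. Payload 3.4 kg.
Tool frame: the origin (TCP) lies at the very end of the fingers, on their centre line; the grasp point (between the pads) lies 19 mm behind it; z points along the fingers, y is the line along which they close (so a half turn about z gives the same grasp; the last joint's range is limited). The gripper opens to 94 mm and grips with 3 to 60 N. Pads are 16 mm wide; open, the fingers measure 119 mm over their backs; the gripper's body (75 mm by 177 mm) begins 78 mm behind the grasp point.
Start: joints at [-1.297, 0.276, 1.505, -0, 1.361, -0.121], TCP at [0.221, -0.531, 0.205] pointing down, gripper open.
Joint ranges: [-2.89, 2.89], [-0.75, 2.08], [0.22, 2.7], [-1.18, 4.32], [0.11, 2.71], [-2.7, 2.7]. Speed limits (rad/s): [2.57, 2.57, 3.14, 3.14, 3.14, 3.14].

INTERFACE

Orientations are given as a unit quaternion [x, y, z, w].
In Python, from cell import sensors, get_image, calibration, ticket gives the robot as it stands.
- The arm moves only by the tool servo_tool, never from a script. Its argument "moves" is text: rows parted by semicolons, each of 5 numbers parted by spaces: the shift along the tool's x, y, z in mm, then the turn about the tool's z in rad, then the opening, from -1 (shut) to 1 (fully open). A call has 1 to 20 rows; each row shifts and turns the commanded pose from where the row before left it, along the tool's axes as they then stand; what a row does not reach is not made up. A row lasts 1/10 s, in which the tool goes at most 50 mm and 8.59 degrees, less where a joint would pass 70% of its speed; a pose out of reach is approached as far as the arm can. A call is refused whole if a number of a shift passes 50 or a number of a turn 0.15, either way. A call with a gripper value outside its range is refused whole. The fingers move at their own pace and stop on an object; "squeeze" is the grip in N (left out, the last holds). Time passes only in rows, so rows that do not move let the fingers close. It gives the time, the measured TCP pose, the force, the opening and the grip force at its end, in the units of the state.
- sensors.read_state(): the state, without advancing time (a new reading comes with each control period).
- get_image(name): name is "side" or "top" or "wrist"; returns the picture (384x512x3 uint8, blue, green, red); there is no depth.
- calibration(name): a dict with "camera_matrix" (3x3 intrinsics, pixels), "xyz" and "rotation" of the camera in the world. Camera axes: x right, y down, z forward; pixel columns grow to the right and rows downward; lengths in m; the calibration is good to about 2 mm. A picture is of the moment at which its call begins: read the wrist's pose just before it. calibration takes no time and is no camera call; for the wrist camera it gives the pose at the moment of the call.
- ticket.hand_in(): hands the job in; it is judged then, once.
The state is a dict: "t": time; "q": joint angles; "dq": joint speeds; "joint_torque": joint torques, N m; "position": TCP position; "ee_rot": TCP orientation; "ft_force": force on the tool from outside, world axes, zero at the start; "moment": the same for the moment, N m; "grip_width": opening from 0.0 (shut) to 1.0 (fully open); "grip_force": force on a finger pad.
Only numpy, scipy, OpenCV 4.12 (cv2) and the standard library are available. Lean on these libraries where they do the work, as an engineer would, in place of code of your own. Each camera call takes 0.05 s, during which the arm holds its last target. There are 200 camera calls.

TASK

The white bowl on the spice board is hemmed in by a bottle, a tin and a canister. Stand all three upright in the steel tray, then fetch the bowl and set it on the middle of the round wooden trivet while they are still in the tray, and last put the bottle, the tin and the canister back, each exactly where it stood at the start. Knock nothing over, and leave the tumbler where it is.

Things in the scene. Friction and masses are not known exactly. Their poses are not given: they have to be found in the camera images.
- bottle: upright amber glass oil bottle, loose, about 0.3 kg: straight round body 54 mm across from the foot to 98 mm up, then a shoulder and a black cap 28 mm across; 125 mm tall in all. Origin: centre of its underside; z up. Stands on the spice board at one of three places round the bowl (which thing is at which place changes)
- tin: upright rectangular aluminium tin with a shut hinged lid (rigid, does not open), loose, about 0.25 kg: 50 mm along its x, 64 mm along its y, 110 mm tall, straight sides. Origin: centre of its underside; z up. Stands on the spice board at another of the three places; its x is within 0.1 rad of the board's x
- canister: upright round steel canister with a fixed flat lid, loose, about 0.28 kg: 56 mm across (57 mm at the lid, 86 to 98 mm up), with a black knob 16 mm across on top; 112 mm tall in all. Origin: centre of its underside; z up. Stands on the spice board at the third of the three places
- bowl: small straight-sided white ceramic bowl, empty and open, loose, 0.12 kg: 60 mm across outside from 20 mm up to its rim, narrower at the foot (48 mm), 42 mm tall, wall 4 mm. Origin: centre of its underside; z up. Stands at the board's origin (within 3 mm each way), with only about 8 to 25 mm free round it until the others are gone
- rack: fixed wooden spice board 12 mm thick, 240 mm along its y, from x = -116 to +54 mm, with an upright ledge 35 mm above the board along its +x edge (inner face at x = 46 mm). Origin: on its underside, under the bowl's place; z up. The three things round the bowl stand at about (-72, 0), (0, 78) and (0, -78) mm in its frame, within 3 mm. Turned up to 0.2 rad from the world's axes
- tray: empty shallow steel tray, fixed, the side area: 180 mm along its x, 300 mm along its y, wall and floor 4 mm thick, rim 18 mm above the table. Origin: centre of its underside; inner floor 4 mm above it; z up. To the robot's right when the board is to its left, and the other way round; up to 0.2 rad from the world's axes
- trivet: round flat wooden trivet, fixed, 92 mm across, 12 mm thick, between the board and the tray. Origin: centre of its underside; z up
- tumbler: bystander: steel drinking tumbler, loose, 68 mm across and 95 mm tall, standing towards the stove. Origin: centre of its underside; leave it
Not all that is in view belongs to the job. There is more than one size of the trivet; the one meant has the size given above.

How it is judged:
By the outcome, as a careful person would: the job done as asked, in the order asked, and still so for the second after the job is handed in, with the robot touching nothing.
It also fails if it takes over 147 s, if anything falls off the work surface, if the arm or the gripper's body presses on something with over 40 N, if the wrist force passes 120 N, or if a joint passes its speed limit or range.

## Working session

There is one attempt and no reset: what is moved stays moved. The work goes in short steps, Python scripts to look and compute and a tool call to move; the robot and the scene stay as the last step left them, time stands still between calls to the robot, and variables do not carry over. Pictures are saved under pics/ and viewed, at most 14 in all, crops included, and the job is handed in when it is done.

Besides the shell and the picture viewer there is one more tool, called after "Call:" by a JSON object that holds its "fn" and its "kwargs", one argument or row to a line. servo_tool: Moves the arm, as the interface text tells. Its arguments: {"type":"object","properties":{"moves":{"type":"string"},"squeeze":{"type":"number"}},"required":["moves"]}

```bash
mkdir -p pics; ls
python3 - <<'E'
from cell import sensors,get_image,calibration
import cv2,numpy as np
np.set_printoptions(precision=4,suppress=True)
for n in("top","side"):
    cv2.imwrite(f"pics/{n}0.png",get_image(n)); c=calibration(n); print(n,c)
s=sensors.read_state();print(s)
E
```

```text
pics
top {'camera_matrix': array([[377.8391,   0.    , 256.1518],
       [  0.    , 377.8391, 192.3196],
       [  0.    ,   0.    ,   1.    ]]), 'xyz': array([ 0.3375, -0.0175,  0.8336]), 'rotation': array([ 0.709 , -0.6993,  0.0629, -0.0655])}
side {'camera_matrix': array([[399.9028,   0.    , 252.3642],
       [  0.    , 399.9028, 189.9401],
       [  0.    ,   0.    ,   1.    ]]), 'xyz': array([0.1987, 0.7002, 0.4646]), 'rotation': array([-0.1511,  0.8511, -0.4931,  0.0985])}
{'t': 0.1, 'q': array([-1.297 ,  0.2765,  1.506 , -0.    ,  1.3607, -0.121 ]), 'dq': array([ 0.0009, -0.0002, -0.0016,  0.0027, -0.0015,  0.    ]), 'joint_torque': array([  0.0008, -40.5457, -23.7778,   0.0702,   0.0299,  -0.    ]), 'position': array([ 0.221 , -0.5303,  0.2047]), 'ee_rot': array([ 0.9806,  0.1961, -0.0001, -0.0008]), 'ft_force': array([-0.7596,  0.0178, -0.5443]), 'moment': array([0.0205, 0.0697, 0.0076]), 'grip_force': 0.0, 'grip_width': 1.0005857338442061}
```

View pics/top0.png

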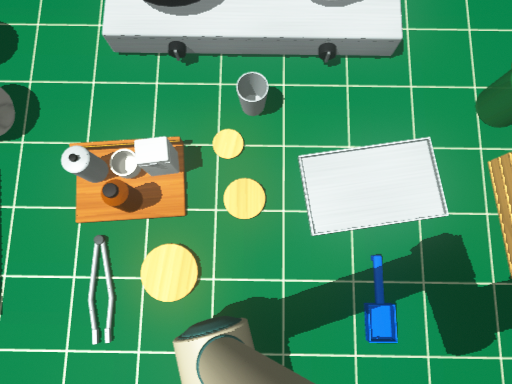

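View pics/side0.png

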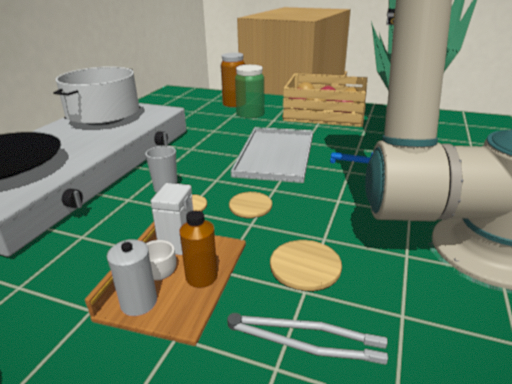

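The top view shows the canister (78,160), bottle (115,190), tin (155,155) and bowl (125,163) on the board. The tray is at (373,186), with trivet candidates at (228,144), (245,198) and (170,272), and the tumbler at (252,92). The side view agrees.

```bash
cat > h.py <<'E'
from cell import sensors,get_image,calibration
import cv2,numpy as np
from scipy.spatial.transform import Rotation as R
np.set_printoptions(precision=4,suppress=True)
def ray(n,uv,z,c=None):
    c=c or calibration(n); uv=np.atleast_2d(np.array(uv,float))
    d=np.c_[uv,np.ones(len(uv))]@np.linalg.inv(c["camera_matrix"]).T@R.from_quat(c["rotation"]).as_matrix().T
    o=np.array(c["xyz"]); return o+d*((z-o[2])/d[:,2])[:,None]
def proj(n,p,c=None):
    c=c or calibration(n); q=R.from_quat(c["rotation"]).inv().apply(np.atleast_2d(p)-np.array(c["xyz"]))@np.array(c["camera_matrix"]).T
    return q[:,:2]/q[:,2:]
def blobs(m,amin=60):
    cs,_=cv2.findContours(m.astype(np.uint8),cv2.RETR_EXTERNAL,cv2.CHAIN_APPROX_NONE)
    return [c[:,0] for c in cs if cv2.contourArea(c)>amin]
E
python3 - <<'E'
from h import *
im=cv2.imread("pics/top0.png");hsv=cv2.cvtColor(im,cv2.COLOR_BGR2HSV);H,S,V=cv2.split(hsv)
for p in [(228,144),(245,198),(170,272),(90,205),(170,200),(373,186),(112,187),(73,157),(153,143)]: print(p,hsv[p[1],p[0]])
for c in blobs((H>12)&(H<35)&(S>60)&(V>170)):
    w=ray("top",c,0.012)[:,:2].astype(np.float32); (x,y),r=cv2.minEnclosingCircle(w); print("yellow",c.mean(0),w.mean(0),cv2.fitEllipse(w))
for c in blobs((H<16)&(S>110)&(V>90),400):
    w=ray("top",c,0.012)[:,:2].astype(np.float32); print("board",cv2.minAreaRect(w*1000),cv2.boxPoints(cv2.minAreaRect(w)))
for c in blobs((S<40)&(V>110),3000):
    w=ray("top",c,0.018)[:,:2].astype(np.float32); print("grey",c.mean(0),cv2.minAreaRect(w*1000))
cv2.imwrite("pics/crop.png",cv2.resize(im[120:235,60:200],None,fx=5,fy=5,interpolation=cv2.INTER_CUBIC))
E
```

```text
(228, 144) [ 27  95 255]
(245, 198) [ 26 113 253]
(170, 272) [ 29  81 255]
(90, 205) [ 15 181 227]
(170, 200) [ 16 178 233]
(373, 186) [ 85   6 241]
(112, 187) [13 29 79]
(73, 157) [60 15 70]
(153, 143) [ 75   2 254]
yellow [168.5854 272.4085] [0.3131 0.1706] ((0.31354856491088867, 0.17038656771183014), (0.11962916702032089, 0.1204288974404335), 175.7682342529297)
yellow [243.9569 198.0862] [0.4755 0.0133] ((0.4755312204360962, 0.013410347513854504), (0.08995955437421799, 0.09030362963676453), 121.90498352050781)
yellow [129.4186 197.3123] [0.474  0.2661] ((0.47398239374160767, 0.2648705840110779), (0.1054791659116745, 0.3063536584377289), 4.555180549621582)
yellow [504.9943 205.0028] [ 0.4691 -0.5597] ((0.4882374405860901, -0.557306706905365), (0.04443839192390442, 0.26939037442207336), 88.77545928955078)
yellow [112.4574 150.1596] [0.581  0.3126] ((0.577884316444397, 0.31769269704818726), (0.015462611801922321, 0.1131579801440239), 5.328621864318848)
yellow [101.7293 143.2105] [0.597  0.3383] ((0.5973532199859619, 0.3306538760662079), (0.010410063900053501, 0.16621989011764526), 3.892986297607422)
yellow [227.5119 143.4762] [0.6003 0.0531] ((0.6005157828330994, 0.053042300045490265), (0.0681571289896965, 0.06866288185119629), 83.12530517578125)
board ((509.90625, 266.359375), (167.436279296875, 236.64315795898438), 4.631420135498047) [[0.4169 0.3775]
 [0.436  0.1417]
 [0.6029 0.1552]
 [0.5838 0.3911]]
grey [294.5257 223.4236] ((465.1643981933594, -165.02456665039062), (331.8271789550781, 600.77587890625), 16.01291275024414)
grey [253.2118  25.9352] ((889.581787109375, 2.8203125), (142.49461364746094, 716.3345947265625), 0.7006593942642212)
```

View pics/crop.png

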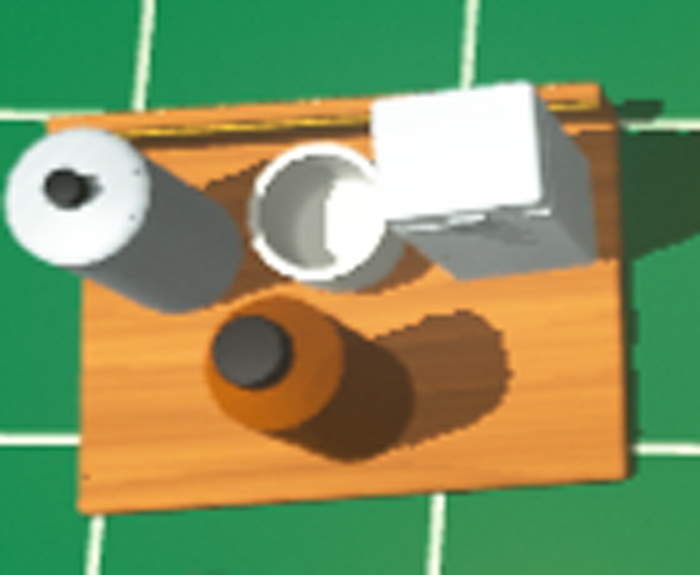

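```bash
cat >> h.py <<'E'
def st():
    s=sensors.read_state(); r=R.from_quat(s["ee_rot"]).as_matrix(); return s,np.array(s["position"]),np.arctan2(r[1,0],r[0,0])
def go(x,y,z,a):
    "turn needed, then tool-frame shift (mm) after the turn"
    s,p,a0=st(); d=np.array([x,y,z])-p
    print("t%.2f turn %.3f; tool dx %.1f dy %.1f dz %.1f"%(s["t"],-(a-a0),*(1000*np.array([d[0]*np.cos(a)+d[1]*np.sin(a),d[0]*np.sin(a)-d[1]*np.cos(a),-d[2]]))))
E
python3 - <<'E'
from h import *
C=lambda *p:np.array(p)/5+[60,120]-.4
e=ray("top",C([80,512],[628,478]),.012); v=e[0]-e[1]; print("board front",e,np.arctan2(-v[0],v[1]),np.hypot(*v[:2]))
print("can lid",ray("top",C([78,197]),.11),"knob",ray("top",C([65,187]),.124))
print("tin",ray("top",C([373,105],[528,83],[548,205],[385,222]),.122),ray("top",C([373,105],[528,83],[548,205],[385,222]),.122).mean(0))
print("bottle",ray("top",C([250,350]),.137),"bowl",ray("top",C([320,212]),.054))
im=cv2.imread("pics/top0.png");hsv=cv2.cvtColor(im,cv2.COLOR_BGR2HSV)
m=(hsv[...,1]<60)&(hsv[...,2]>110); m[:130]=0;m[240:]=0;m[:,:290]=0;m[:,455:]=0
m=cv2.morphologyEx(m.astype(np.uint8),cv2.MORPH_OPEN,np.ones((5,5)))
for c in blobs(m,3000): print("tray",cv2.minAreaRect(ray("top",c,.018)[:,:2].astype(np.float32)*1000))
s,p,a=st(); c=calibration("wrist"); r=R.from_quat(s["ee_rot"])
print("wristcam in tool",r.inv().apply(np.array(c["xyz"])-p),(r.inv()*R.from_quat(c["rotation"])).as_matrix(),c["camera_matrix"][0,0])
go(.44,.26,.36,.08)
E
```

```text
board front [[0.4174 0.3796 0.012 ]
 [0.4356 0.1411 0.012 ]] 0.07617949877359877 0.23921106852613103
can lid [[0.5328 0.3456 0.11  ]] knob [[0.533  0.3441 0.124 ]]
tin [[0.5685 0.2273 0.122 ]
 [0.5783 0.1668 0.122 ]
 [0.5288 0.1562 0.122 ]
 [0.5212 0.2192 0.122 ]] [0.5492 0.1923 0.122 ]
bottle [[0.4671 0.2614 0.137 ]] bowl [[0.5427 0.2698 0.054 ]]
tray ((510.1559143066406, -267.41009521484375), (185.17044067382812, 302.7211608886719), 9.159428596496582)
wristcam in tool [ 0.0691 -0.0005 -0.1804] [[-0.0002 -0.9717 -0.2364]
 [ 1.     -0.0002  0.0003]
 [-0.0003 -0.2364  0.9717]] 336.84179439744173
t0.10 turn 0.315; tool dx 281.5 dy -770.3 dz -155.3
```

Call:
{"fn": "servo_tool", "kwargs": {
  "moves": "0 0 -25 0.105 0.5;0 0 -25 0.105 0.5;0 0 -25 0.105 0.5;21 -42 0 0 0.5;21 -42 0 0 0.5;21 -42 0 0 0.5;21 -42 0 0 0.5;21 -42 0 0 0.5;21 -42 0 0 0.5;21 -42 0 0 0.5;21 -42 0 0 0.5;21 -42 0 0 0.5;21 -42 0 0 0.5;21 -42 0 0 0.5;21 -42 0 0 0.5;21 -42 0 0 0.5;21 -42 0 0 0.5;21 -42 0 0 0.5;0 0 0 0 0.5;0 0 0 0 0.5",
  "squeeze": 15
}}

```text
t: 2.1
position: [0.4845, 0.1228, 0.2797]
ee_rot: [0.999, 0.041, -0.001, 0.001]
ft_force: [0.2, -0.9, 0.7]
grip_width: 0.75
grip_force: 0.0
```

```bash
python3 -c "
from h import *
go(.55,.265,.28,.08)"
```

```text
t2.10 turn 0.002; tool dx 76.7 dy -136.5 dz -0.3
```

Call:
{"fn": "servo_tool", "kwargs": {
  "moves": "19 -34 0 0 0.5;19 -34 0 0 0.5;19 -34 0 0 0.5;19 -34 0 0 0.5;0 0 0 0 0.5;0 0 0 0 0.5"
}}

```text
t: 2.7
position: [0.5497, 0.2623, 0.2799]
ee_rot: [0.999, 0.039, -0.001, 0.001]
ft_force: [-0.7, 0.5, 0.2]
grip_width: 0.751
grip_force: 0.0
```

Run:
```python
from h import *
c=calibration("wrist"); im=get_image("wrist"); print(st()[1:])
cv2.imwrite("pics/w1.png",cv2.resize(im,None,fx=1.5,fy=1.5,interpolation=cv2.INTER_CUBIC)); cv2.imwrite("pics/w1raw.png",im)
import json; json.dump({k:np.array(v).tolist() for k,v in c.items()},open("w1.json","w"))
```

```text
(array([0.5494, 0.2618, 0.2802]), np.float64(0.07814687182265245))
```

View pics/w1.png

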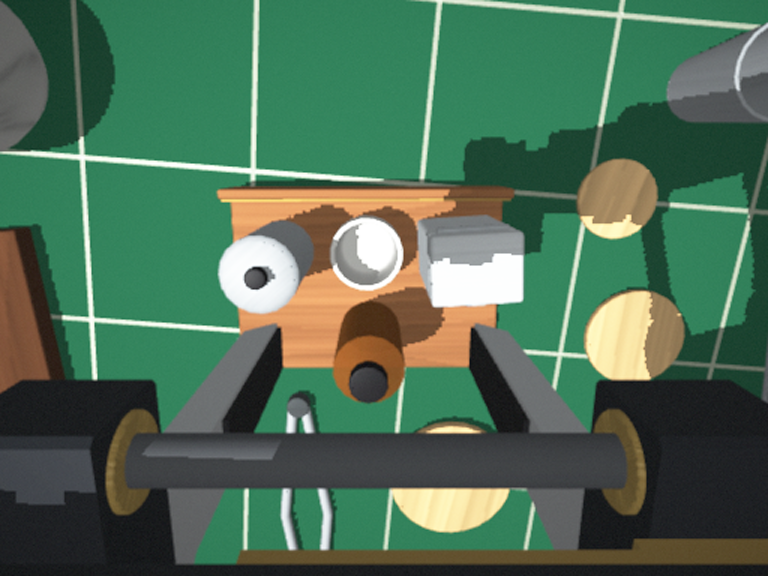

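The wrist view (scaled ×1.5) shows the canister lid at about (258,274), the bowl rim at (367,253), the tin at (473,262) and the bottle cap at (369,381). I'll enlarge it to read off the outlines.

Run:
```python
from h import *
im=cv2.imread("pics/w1raw.png")[125:273,140:355]
im=cv2.convertScaleAbs(im,alpha=.75)
cv2.imwrite("pics/w1c.png",cv2.resize(im,None,fx=3.7,fy=3.7,interpolation=cv2.INTER_LANCZOS4))
```

```text
(no output)
```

View pics/w1c.png

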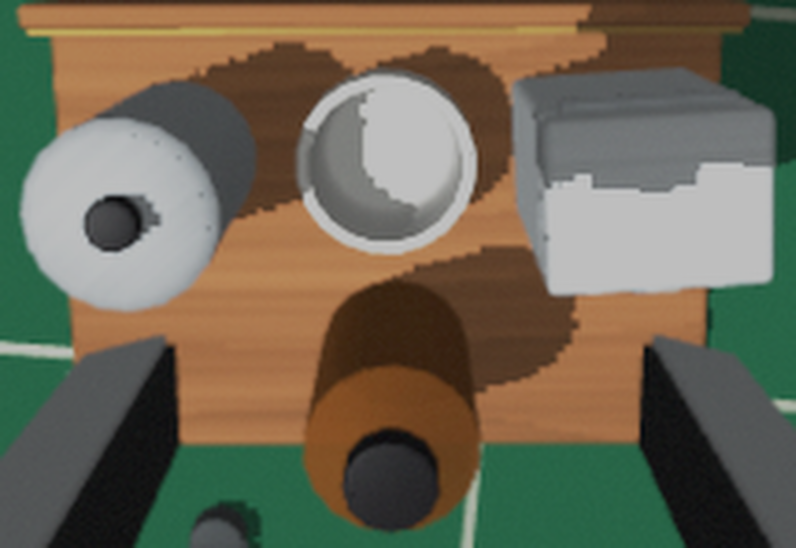

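Run:
```python
from h import *
import json
c=json.load(open("w1.json")); C=lambda *p:(np.array(p,float)+.5)/3.7+[140,125]-.5
W=lambda z,*p:ray("w",C(*p),z,c)
print("can",W(.11,[121,214]),W(.124,[113,224]),"diam",np.ptp(W(.11,[22,214],[220,214])[:,1]))
t=W(.122,[545,113],[775,112],[772,280],[550,294]); print("tin",t,t.mean(0)); 
for i,j in((0,1),(1,2),(2,3),(3,0)): print(np.linalg.norm(t[i]-t[j]),np.degrees(np.arctan2(*(t[j]-t[i])[1::-1])))
print("bottle",W(.137,[391,481]),W(.11,[394,453]),"bowl",W(.054,[387,163]))
e=W(.012,[180,443],[640,444]);v=e[0]-e[1];print("yaw",np.arctan2(-v[0],v[1]))
```

```text
can [[0.5336 0.3445 0.11  ]] [[0.534  0.3436 0.124 ]] diam 0.0567809314583963
tin [[0.5738 0.2273 0.122 ]
 [0.579  0.1648 0.122 ]
 [0.5317 0.1586 0.122 ]
 [0.5228 0.2206 0.122 ]] [0.5518 0.1928 0.122 ]
0.06274136488622092 -85.25551777880973
0.04764077459515748 -172.50451422769342
0.06260596233461455 98.23981980920708
0.05146542712285306 7.5716111037851865
bottle [[0.4692 0.2614 0.137 ]] [[0.466  0.2606 0.11  ]] bowl [[0.5442 0.2694 0.054 ]]
yaw 0.07555872791532052
```

```bash
python3 -c "
from h import *
go(.4675,.2613,.059,.077)"
```

```text
t2.75 turn 0.001; tool dx -81.7 dy -5.8 dz 221.2
```

Call:
{"fn": "servo_tool", "kwargs": {
  "moves": "-40 -3 10 0 0.5;-41.7 -2.8 40 0 0.5;0 0 45 0 0.5;0 0 45 0 0.5;0 0 40 0 0.5;0 0 25 0 0.5;0 0 16.2 0 0.5;0 0 0 0 0.5;0 0 0 0 0.5"
}}

```text
t: 3.65
position: [0.4738, 0.262, 0.0655]
ee_rot: [0.999, 0.039, 0.0, 0.0]
ft_force: [-0.3, 0.3, 0.5]
grip_width: 0.751
grip_force: 0.0
```

Run:
```python
from h import *
c=calibration("wrist"); im=get_image("wrist"); print(st()[1:]); go(.4675,.2613,.059,.077)
cv2.imwrite("pics/w2.png",im)
```

```text
(array([0.4744, 0.2625, 0.0661]), np.float64(0.0785323952233573))
t3.70 turn 0.002; tool dx -7.0 dy 0.7 dz 7.1
```

View pics/w2.png

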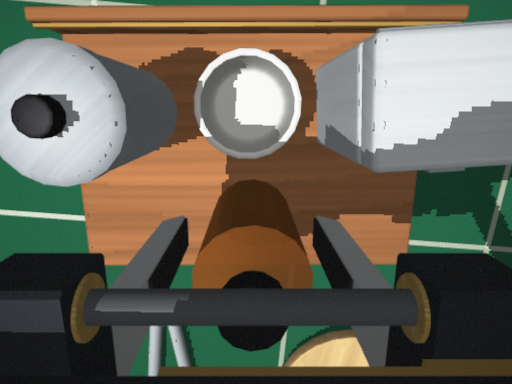

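The bottle cap is at x≈252, and the finger inner edges are at 188 and 314, so it is centred. I'll apply the small residual and close.

Call:
{"fn": "servo_tool", "kwargs": {
  "moves": "-7 0.7 7 0 0.5;0 0 0 0 0.5;0 0 0 0 -1;0 0 0 0 -1;0 0 0 0 -1;0 0 0 0 -1",
  "squeeze": 20
}}

```text
t: 4.3
position: [0.4671, 0.2616, 0.058]
ee_rot: [0.999, 0.04, 0.0, 0.0]
ft_force: [-0.1, -2.7, 2.3]
grip_width: 0.569
grip_force: 20.0
```

Call:
{"fn": "servo_tool", "kwargs": {
  "moves": "0 0 -15 0 -1;0 0 -35 0 -1;0 0 -40 0 -1;0 0 -30 0 -1;0.6 20 0 0 -1;0.6 35 0 0 -1;0.6 45 0 0 -1;0.6 45 0 0 -1;0.6 45 0 0 -1;0.6 45 0 0 -1;0.6 45 0 0 -1;0.6 45 0 0 -1;0.6 45 0 0 -1;0.6 45 0 0 -1;0.6 45 0 0 -1;0.6 45 0 0 -1;0.6 45 0 0 -1;0.6 40 0 0 -1;0.6 25 0 0 -1;0 5 0 0 -1"
}}

```text
t: 6.3
position: [0.5251, -0.3584, 0.1761]
ee_rot: [0.999, 0.038, -0.0, -0.0]
ft_force: [0.7, 0.3, -3.4]
grip_width: 0.569
grip_force: 20.0
```

```bash
python3 -c "
from h import *
go(.525,-.361,.051,.0785)"
```

```text
t6.30 turn -0.002; tool dx -0.3 dy 2.6 dz 125.1
```

Call:
{"fn": "servo_tool", "kwargs": {
  "moves": "0 2 25 0 -1;0 0 40 0 -1;0 0 30 0 -1;0 0 18 0 -1;0 0 8 0 -1;0 0 2 0 -1;0 0 0 0 -1;0 0 0 0 -1"
}}

```text
t: 7.1
position: [0.5261, -0.3577, 0.0561]
ee_rot: [0.999, 0.04, 0.001, 0.001]
ft_force: [-0.3, 0.9, -1.9]
grip_width: 0.569
grip_force: 20.0
```

Call:
{"fn": "servo_tool", "kwargs": {
  "moves": "0 0 3 0 -1;0 0 1.5 0 -1;0 0 1 0 -1;0 0 0 0 -1"
}}

```text
t: 7.5
position: [0.5254, -0.3574, 0.05]
ee_rot: [0.999, 0.04, 0.0, 0.0]
ft_force: [-1.7, 0.7, 1.3]
grip_width: 0.572
grip_force: 20.0
```

Call:
{"fn": "servo_tool", "kwargs": {
  "moves": "0 0 0 0 0.5;0 0 0 0 0.5;0 0 0 0 0.5;0 0 -30 0 0.5;0 0 -40 0 0.5;0 0 -40 0 0.5;0 0 -40 -0.143 0.5;0 0 -30 -0.143 0.5;0 0 -20 -0.143 0.5;0 0 0 -0.143 0.5;0 0 0 -0.143 0.5;0 0 0 -0.143 0.5;0 0 0 -0.143 0.5;0 0 0 -0.143 0.5;0 0 0 -0.143 0.5;0 0 0 -0.143 0.5;0 0 0 -0.14 0.5;0 0 0 0 0.5"
}}

```text
t: 9.3
position: [0.5252, -0.3573, 0.2491]
ee_rot: [0.679, 0.734, -0.0, -0.0]
ft_force: [0.5, -0.4, 1.0]
grip_width: 0.748
grip_force: 0.0
```

```bash
python3 -c "
from h import *
go(.5333,.3443,.24,1.647)"
```

```text
t9.30 turn 0.003; tool dx 698.9 dy 61.5 dz 9.1
```

Call:
{"fn": "servo_tool", "kwargs": {
  "moves": "25 2 0 0 0.5;40 4 0 0 0.5;45 4 0 0 0.5;45 4 0 0 0.5;45 4 0 0 0.5;45 4 0 0 0.5;45 4 0 0 0.5;45 4 0 0 0.5;45 4 0 0 0.5;45 4 0 0 0.5;45 4 0 0 0.5;45 4 0 0 0.5;45 4 0 0 0.5;45 4 0 0 0.5;45 4 0 0 0.5;45 3.5 0 0 0.5;30 0 0 0 0.5;0 0 0 0 0.5;0 0 0 0 0.5"
}}

```text
t: 11.2
position: [0.5291, 0.3704, 0.2487]
ee_rot: [0.679, 0.734, -0.001, 0.0]
ft_force: [1.0, -0.6, 0.2]
grip_width: 0.751
grip_force: 0.0
```

```bash
python3 -c "
from h import *
go(.5333,.3443,.059,1.647)
im=get_image('wrist');cv2.imwrite('pics/w3.png',im)"
```

```text
t11.20 turn 0.002; tool dx -26.3 dy 2.2 dz 189.7
```

View pics/w3.png

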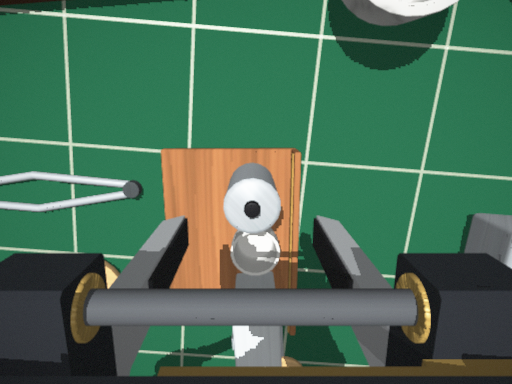

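Run:
```python
from h import *
print(calibration("wrist")["camera_matrix"][:2,2])
im=cv2.imread("pics/w3.png");print(ray("wrist",[252,209],.124),ray("wrist",[252.5,206.5],.11))
h=cv2.cvtColor(im,cv2.COLOR_BGR2HSV);m=(h[...,2]>140)&(h[...,1]<60);m[235:]=0;m[:170]=0;m[:,:215]=0;m[:,290:]=0
for c in blobs(m):
    e=cv2.fitEllipse(cv2.convexHull(c));print(e,ray("wrist",e[0],.11))
```

```text
[250.1347 188.8595]
[[0.5336 0.3446 0.124 ]] [[0.5343 0.3429 0.11  ]]
((251.85772705078125, 205.0135955810547), (55.65292739868164, 72.31269836425781), 165.8505401611328) [[0.5335 0.3444 0.11  ]]
```

Call:
{"fn": "servo_tool", "kwargs": {
  "moves": "-15 1.5 0 0 0.5;-11 0.9 0 0 0.5;0 0 20 0 0.5;0 0 45 0 0.5;0 0 45 0 0.5;0 0 40 0 0.5;0 0 25 0 0.5;0 0 10 0 0.5;0 0 0 0 0.5;0 0 0 0 0.5"
}}

```text
t: 12.25
position: [0.5352, 0.3443, 0.0658]
ee_rot: [0.679, 0.734, 0.001, 0.001]
ft_force: [0.1, -0.4, 0.5]
grip_width: 0.747
grip_force: 0.0
```

```bash
python3 -c "
from h import *
go(.5335,.3443,.059,1.647)"
```

```text
t12.25 turn 0.002; tool dx 0.2 dy -1.7 dz 6.8
```

Call:
{"fn": "servo_tool", "kwargs": {
  "moves": "0 -1.7 6.8 0 0.5;0 0 0 0 0.5;0 0 0 0 -1;0 0 0 0 -1;0 0 0 0 -1;0 0 0 0 -1"
}}

```text
t: 12.85
position: [0.5325, 0.3447, 0.0578]
ee_rot: [0.679, 0.735, 0.0, 0.0]
ft_force: [0.4, -0.5, 2.1]
grip_width: 0.599
grip_force: 20.0
```

```bash
python3 -c "
from h import *
print(st()[1:])
x=.510;y=-.267
go(x,y,.179,1.647)"
```

```text
(array([0.5325, 0.3447, 0.0578]), np.float64(1.6500364605342195))
t12.85 turn 0.003; tool dx -608.2 dy -69.0 dz -121.2
```

Call:
{"fn": "servo_tool", "kwargs": {
  "moves": "0 0 -15 0 -1;0 0 -35 0 -1;0 0 -45 0 -1;0 0 -45 0 -1;0 0 -20 0 -1;-20 -2.2 0 0 -1;-35 -4 0 0 -1;-45 -5.1 0 0 -1;-45 -5.1 0 0 -1;-45 -5.1 0 0 -1;-45 -5.1 0 0 -1;-45 -5.1 0 0 -1;-45 -5.1 0 0 -1;-45 -5.1 0 0 -1;-45 -5.1 0 0 -1;-45 -5.1 0 0 -1;-45 -5.1 0 0 -1;-45 -5.1 0 0 -1;-40 -4.5 0 0 -1;-18 -2 0 0 -1"
}}

```text
t: 14.85
position: [0.5087, -0.2708, 0.2146]
ee_rot: [0.68, 0.733, -0.001, -0.002]
ft_force: [-0.3, 1.5, -2.7]
grip_width: 0.599
grip_force: 20.0
```

```bash
python3 -c "
from h import *
go(.51,-.267,.05,1.65)"
```

```text
t14.85 turn -0.004; tool dx 3.7 dy 1.6 dz 164.6
```

Call:
{"fn": "servo_tool", "kwargs": {
  "moves": "0 0 0 0 -1;3 1.5 20 0 -1;0 0 40 0 -1;0 0 40 0 -1;0 0 35 0 -1;0 0 15 0 -1;0 0 5 0 -1;0 0 0 0 -1;0 0 0 0 -1"
}}

```text
t: 15.75
position: [0.5134, -0.2637, 0.0634]
ee_rot: [0.678, 0.735, 0.0, 0.001]
ft_force: [0.3, -0.8, -2.5]
grip_width: 0.6
grip_force: 20.0
```

Call:
{"fn": "servo_tool", "kwargs": {
  "moves": "0 0 6 0 -1;0 0 2 0 -1;0 0 0 0 -1;0 0 0 0 -1"
}}

```text
t: 16.15
position: [0.5128, -0.2641, 0.0546]
ee_rot: [0.679, 0.734, 0.0, 0.0]
ft_force: [-0.9, -1.3, -3.0]
grip_width: 0.598
grip_force: 20.0
```

Call:
{"fn": "servo_tool", "kwargs": {
  "moves": "0 0 2 0 -1;0 0 1.5 0 -1;0 0 1 0 -1;0 0 0 0 -1"
}}

```text
t: 16.55
position: [0.5127, -0.264, 0.0499]
ee_rot: [0.679, 0.734, -0.0, -0.0]
ft_force: [-0.5, 0.6, -2.0]
grip_width: 0.597
grip_force: 20.0
```

Call:
{"fn": "servo_tool", "kwargs": {
  "moves": "0 0 0 0 0.5;0 0 0 0 0.5;0 0 0 0 0.5;0 0 -30 0 0.5;0 0 -45 0 0.5;0 0 -45 0 0.5;0 0 -45 -0.06 0.5;0 0 -35 0 0.5;25 1 0 0 0.5;45 -0.5 0 0 0.5;45 -0.5 0 0 0.5;45 -0.5 0 0 0.5;45 -0.5 0 0 0.5;45 -0.5 0 0 0.5;45 -0.5 0 0 0.5;45 -0.5 0 0 0.5;45 -0.5 0 0 0.5;45 -0.5 0 0 0.5;45 -0.5 0 0 0.5;40 -0.5 0 0 0.5"
}}

```text
t: 18.55
position: [0.4363, 0.2476, 0.2503]
ee_rot: [0.656, 0.755, 0.001, 0.0]
ft_force: [0.7, -0.5, 0.2]
grip_width: 0.749
grip_force: 0.0
```

Call:
{"fn": "servo_tool", "kwargs": {
  "moves": "20 0 0 0 0.5;0 0 0 0 0.5;0 0 0 0 0.5"
}}

```text
t: 18.85
position: [0.434, 0.265, 0.2499]
ee_rot: [0.656, 0.755, -0.0, 0.0]
ft_force: [0.3, -0.3, -0.4]
grip_width: 0.752
grip_force: 0.0
```

```bash
python3 -c "
from h import *
import json
print(st()[1:]);go(.551,.1926,.059,1.711)
c=calibration('wrist');json.dump({k:np.array(v).tolist() for k,v in c.items()},open('w4.json','w'))
im=get_image('wrist');cv2.imwrite('pics/w4.png',im)"
```

```text
(array([0.434 , 0.265 , 0.2499]), np.float64(1.710989829237775))
t18.85 turn -0.000; tool dx -88.1 dy 105.7 dz 190.9
```

View pics/w4.png

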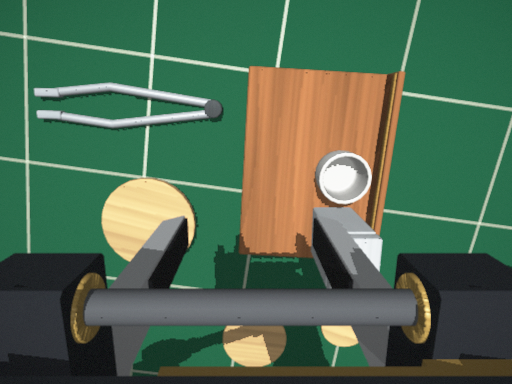

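I drifted sideways: the bowl is at (343,178) and the tin is hidden behind the right finger at about (365,250). I'll shift over to the tin and look again.

Call:
{"fn": "servo_tool", "kwargs": {
  "moves": "0 25 0 0 0.5;0 40 0 0 0.5;0 30 0 0 0.5;0 10.5 0 0 0.5;0 0 0 0 0.5;0 0 0 0 0.5"
}}

```text
t: 19.5
position: [0.5375, 0.2789, 0.2497]
ee_rot: [0.657, 0.754, -0.001, -0.001]
ft_force: [-0.1, -0.2, 0.8]
grip_width: 0.752
grip_force: 0.0
```

```bash
python3 -c "
from h import *
import json
print(st()[1:]);go(.551,.1926,.059,1.711)
c=calibration('wrist');json.dump({k:np.array(v).tolist() for k,v in c.items()},open('w4.json','w'))
im=get_image('wrist');cv2.imwrite('pics/w4raw.png',im);cv2.imwrite('pics/w4c.png',cv2.resize(im[130:300,150:350],None,fx=3.5,fy=3.5,interpolation=cv2.INTER_CUBIC))"
```

```text
(array([0.5375, 0.2789, 0.2497]), np.float64(1.7088317645134954))
t19.50 turn -0.002; tool dx -87.3 dy 1.3 dz 190.7
```

View pics/w4c.png

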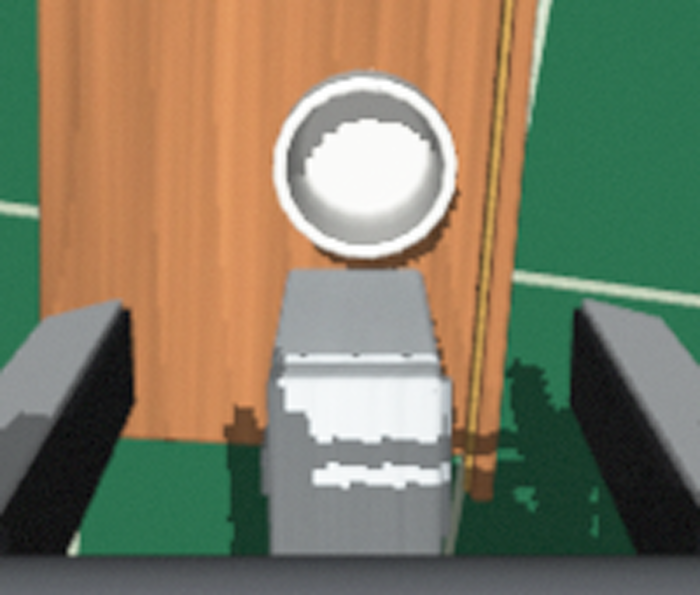

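Run:
```python
from h import *
import json
c=json.load(open("w4.json")); C=lambda *p:(np.array(p,float)+.5)/3.5+[150,130]-.5
t=ray("w",C([277,385],[270,550],[451,385],[446,550],[280,378],[448,376]),.122,c); print(t)
for i,j in((0,1),(2,3),(4,5)):
    v=t[j]-t[i];print(np.degrees(np.arctan2(v[1],v[0])))
print("mid",(t[0]+t[2])/2,"width",np.linalg.norm(t[0]-t[2]))
print("bowl",ray("w",C([366,164]),.054,c))
```

```text
[[0.5251 0.2194 0.122 ]
 [0.5294 0.1684 0.122 ]
 [0.5733 0.2261 0.122 ]
 [0.5799 0.1754 0.122 ]
 [0.5257 0.2215 0.122 ]
 [0.572  0.2286 0.122 ]]
-85.23033650804912
-82.57837914964615
8.667676071134274
mid [0.5492 0.2227 0.122 ] width 0.048595168734355806
bowl [[0.5436 0.2714 0.054 ]]
```

Call:
{"fn": "servo_tool", "kwargs": {
  "moves": "-25 0.6 0 0.007 0.5;-40 0.6 0 0 0.5;-22 0.8 0 0 0.5;0 0 20 0 0.5;0 0 45 0 0.5;0 0 45 0 0.5;0 0 40 0 0.5;0 0 25 0 0.5;0 0 10 0 0.5;0 0 0 0 0.5;0 0 0 0 0.5"
}}

```text
t: 20.65
position: [0.553, 0.1943, 0.0665]
ee_rot: [0.659, 0.752, 0.001, 0.001]
ft_force: [-0.2, 0.5, 0.5]
grip_width: 0.747
grip_force: 0.0
```

```bash
python3 -c "
from h import *
go(.5515,.1927,.059,1.702)"
```

```text
t20.65 turn 0.001; tool dx -1.3 dy -1.7 dz 7.5
```

Call:
{"fn": "servo_tool", "kwargs": {
  "moves": "-1.3 -1.7 7.5 0 0.5;0 0 0 0 0.5;0 0 0 0 -1;0 0 0 0 -1;0 0 0 0 -1;0 0 0 0 -1"
}}

```text
t: 21.25
position: [0.5506, 0.1923, 0.0576]
ee_rot: [0.659, 0.752, -0.0, -0.0]
ft_force: [-1.7, 0.1, 1.5]
grip_width: 0.529
grip_force: 20.0
```

```bash
python3 -c "
from h import *
print(st()[1:])
go(.492,-.167,.21,1.702)"
```

```text
(array([0.5506, 0.1923, 0.0576]), np.float64(1.7027850512615754))
t21.25 turn 0.001; tool dx -348.6 dy -105.1 dz -152.4
```

Call:
{"fn": "servo_tool", "kwargs": {
  "moves": "0 0 -15 0 -1;0 0 -35 0 -1;0 0 -40 0 -1;0 0 -15 0 -1;-25 -7.3 0 0 -1;-40 -11.7 0 0 -1;-45 -13.1 0 0 -1;-45 -13.1 0 0 -1;-45 -13.1 0 0 -1;-45 -13.1 0 0 -1;-45 -13.1 0 0 -1;-40 -11.7 0 0 -1;-25 -7.2 0 0 -1;0 0 0 0 -1;0 0 0 0 -1"
}}

```text
t: 22.75
position: [0.4944, -0.1731, 0.1617]
ee_rot: [0.66, 0.752, 0.0, -0.001]
ft_force: [-0.0, 0.0, -2.5]
grip_width: 0.532
grip_force: 20.0
```

```bash
python3 -c "
from h import *
go(.4945,-.173,.05,1.702)"
```

```text
t22.75 turn -0.001; tool dx 0.1 dy 0.1 dz 111.7
```

Call:
{"fn": "servo_tool", "kwargs": {
  "moves": "0 0 20 0 -1;0 0 40 0 -1;0 0 30 0 -1;0 0 13 0 -1;0 0 4 0 -1;0 0 1 0 -1;0 0 0 0 -1;0 0 0 0 -1"
}}

```text
t: 23.55
position: [0.4959, -0.1733, 0.0555]
ee_rot: [0.659, 0.752, 0.0, 0.001]
ft_force: [0.6, -0.8, -2.6]
grip_width: 0.531
grip_force: 20.0
```

Call:
{"fn": "servo_tool", "kwargs": {
  "moves": "0 0 3 0 -1;0 0 1.5 0 -1;0 0 1 0 -1;0 0 0 0 -1"
}}

```text
t: 23.95
position: [0.495, -0.1732, 0.0496]
ee_rot: [0.659, 0.752, 0.0, 0.0]
ft_force: [-1.9, 0.6, 4.0]
grip_width: 0.532
grip_force: 20.0
```

Call:
{"fn": "servo_tool", "kwargs": {
  "moves": "0 0 0 0 0.5;0 0 0 0 0.5;0 0 0 0 0.5;0 0 -30 0 0.5;0 0 -45 0 0.5;0 0 -40 0.148 0.7;0 0 0 0.148 0.7;0 0 0 0.148 0.7;0 0 0 0.148 0.7;0 0 0 0.148 0.7;0 0 0 0.148 0.7;0 0 0 0.148 0.7;0 0 0 0.148 0.7;0 0 0 0.148 0.7;0 0 0 0.148 0.7;0 0 0 0.146 0.7;0 0 0 0 0.7"
}}

```text
t: 25.65
position: [0.495, -0.1732, 0.1638]
ee_rot: [0.999, 0.038, 0.0, 0.0]
ft_force: [-0.3, -0.1, -0.5]
grip_width: 0.847
grip_force: 0.0
```

Call:
{"fn": "servo_tool", "kwargs": {
  "moves": "5 -25 0 0 0.7;8 -42 0 0 0.7;8 -45 0 0 0.7;8 -45 0 0 0.7;8 -45 0 0 0.7;8 -45 0 0 0.7;8 -45 0 0 0.7;8 -45 0 0 0.7;8 -45 0 0 0.7;8 -38 0 0 0.7;5 -18 0 0 0.7;0 0 0 0 0.7;0 0 0 0 0.7"
}}

```text
t: 26.95
position: [0.5429, 0.2687, 0.1635]
ee_rot: [0.999, 0.039, -0.0, 0.001]
ft_force: [-0.1, -0.6, 0.0]
grip_width: 0.847
grip_force: 0.0
```

```bash
python3 -c "
from h import *
s,p,a=st();print(p,a);go(.5436,.2700,.026,.077)
c=calibration('wrist');im=get_image('wrist');cv2.imwrite('pics/w5.png',im)
h=cv2.cvtColor(im,cv2.COLOR_BGR2HSV);print(proj('wrist',[.5436,.27,.054],c))"
```

```text
[0.5429 0.2687 0.1635] 0.07823084721824038
t26.95 turn 0.001; tool dx 0.8 dy -1.2 dz 137.5
[[249.3135 185.9792]]
```

View pics/w5.png

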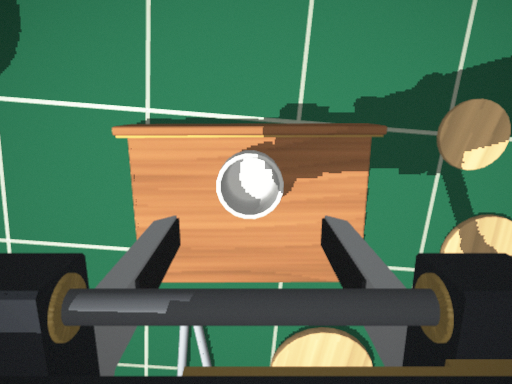

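The bowl rim is centred at (250,185), as predicted. Descending now.

Call:
{"fn": "servo_tool", "kwargs": {
  "moves": "0.8 -1.2 20 0 0.7;0 0 40 0 0.7;0 0 40 0 0.7;0 0 22 0 0.7;0 0 10 0 0.7;0 0 0 0 0.7;0 0 0 0 0.7"
}}

```text
t: 27.7
position: [0.545, 0.2706, 0.0331]
ee_rot: [0.999, 0.038, 0.001, -0.0]
ft_force: [0.2, -0.3, 1.3]
grip_width: 0.85
grip_force: 0.0
```

```bash
python3 -c "
from h import *
go(.5436,.2700,.026,.077)"
```

```text
t27.70 turn -0.001; tool dx -1.4 dy 0.5 dz 7.1
```

Call:
{"fn": "servo_tool", "kwargs": {
  "moves": "-1.4 0.5 6 0 0.7;0 0 0 0 0.7;0 0 0 0 -1;0 0 0 0 -1;0 0 0 0 -1;0 0 0 0 -1;0 0 0 0 -1",
  "squeeze": 12
}}

```text
t: 28.4
position: [0.5426, 0.2704, 0.0262]
ee_rot: [0.999, 0.039, 0.0, 0.0]
ft_force: [-1.2, -1.8, 2.2]
grip_width: 0.638
grip_force: 12.0
```

```bash
python3 -c "
from h import *
print(st()[1:]);go(.4755,.0134,.1,.077)"
```

```text
(array([0.5426, 0.2704, 0.0262]), np.float64(0.07712630329355459))
t28.40 turn 0.000; tool dx -86.7 dy 251.1 dz -73.8
```

Call:
{"fn": "servo_tool", "kwargs": {
  "moves": "0 0 -15 0 -1;0 0 -30 0 -1;0 0 -30 0 -1;-9 25 0 0 -1;-13 40 0 0 -1;-15.5 43 0 0 -1;-15.5 43 0 0 -1;-15.5 43 0 0 -1;-12 37 0 0 -1;-7 20 0 0 -1;0 0 0 0 -1;0 0 0 0 -1"
}}

```text
t: 29.6
position: [0.4746, 0.0137, 0.1008]
ee_rot: [0.999, 0.038, 0.0, -0.0]
ft_force: [0.0, 0.4, -1.1]
grip_width: 0.638
grip_force: 12.0
```

```bash
python3 -c "
from h import *
print(st()[1:]);go(.4745,.0134,.027,.077)"
```

```text
(array([0.4746, 0.0137, 0.1008]), np.float64(0.07516097057163978))
t29.60 turn -0.002; tool dx -0.1 dy 0.3 dz 73.8
```

Call:
{"fn": "servo_tool", "kwargs": {
  "moves": "0 0 20 0 -1;0 0 30 0 -1;0 0 15 0 -1;0 0 5 0 -1;0 0 0 0 -1;0 0 0 0 -1"
}}

```text
t: 30.2
position: [0.4755, 0.0141, 0.0315]
ee_rot: [0.999, 0.039, 0.001, 0.0]
ft_force: [0.4, 0.4, -1.8]
grip_width: 0.639
grip_force: 12.0
```

Call:
{"fn": "servo_tool", "kwargs": {
  "moves": "0 0 1.5 0 -1;0 0 1 0 -1;0 0 0 0 -1;0 0 0 0 -1"
}}

```text
t: 30.6
position: [0.4747, 0.0134, 0.0286]
ee_rot: [0.999, 0.038, 0.0, 0.0]
ft_force: [-0.0, 0.9, -1.4]
grip_width: 0.638
grip_force: 12.0
```

Call:
{"fn": "servo_tool", "kwargs": {
  "moves": "0 0 1 0 -1;0 0 1 0 -1;0 0 0.5 0 -1;0 0 0 0 -1;0 0 0 0 -1"
}}

```text
t: 31.1
position: [0.4745, 0.0135, 0.0262]
ee_rot: [0.999, 0.038, 0.0, 0.0]
ft_force: [-1.8, -0.1, 4.1]
grip_width: 0.638
grip_force: 12.0
```

Call:
{"fn": "servo_tool", "kwargs": {
  "moves": "0 0 0 0 0.5;0 0 0 0 0.6;0 0 0 0 0.6;0 0 -20 0 0.6;0 0 -45 0 0.6;0 0 -45 0 0.6;0 0 -45 0 0.6;0 0 -25 0 0.6;1.5 25 0 0 0.5;2.5 40 0 0 0.5;2.7 45 0 0 0.5;2.7 45 0 0 0.5;2.7 45 0 0 0.5;2.7 45 0 0 0.5;2.7 45 0 0 0.5;2.5 40 0 0 0.5;2.2 30 0 0 0.5;0.7 13 0 0 0.5;0 0 0 0 0.5;0 0 0 0 0.5"
}}

```text
t: 33.1
position: [0.5256, -0.3552, 0.2056]
ee_rot: [0.999, 0.039, -0.0, -0.001]
ft_force: [-0.2, 0.4, 0.5]
grip_width: 0.754
grip_force: 0.0
```

Run:
```python
from h import *
print(st()[1:]);go(.5254,-.3574,.05,.079)
im=get_image("top");cv2.imwrite("pics/top2.png",im)
h=cv2.cvtColor(im,cv2.COLOR_BGR2HSV);H,S,V=cv2.split(h)
t=(H>12)&(H<35)&(S>60);b=(S<40)&(V>110)
for n,m,z in(("trivet",t,.012),("bowl",b,.054)):
    m=m.copy();m[:165]=0;m[230:]=0;m[:,:215]=0;m[:,280:]=0
    for c in blobs(m,150): e=cv2.fitEllipse(cv2.convexHull(c));print(n,e,ray("top",e[0],z))
cv2.imwrite("pics/top2c.png",cv2.resize(im[120:250,200:460],None,fx=3,fy=3,interpolation=cv2.INTER_CUBIC))
```

```text
(array([ 0.5256, -0.3552,  0.2056]), np.float64(0.07713700675204))
t33.10 turn -0.002; tool dx -0.4 dy 2.2 dz 155.6
trivet ((246.0635986328125, 195.3486328125), (33.834293365478516, 40.80406951904297), 119.97392272949219) [[0.4815 0.0088 0.012 ]]
bowl ((244.44007873535156, 192.79660034179688), (21.331438064575195, 28.291189193725586), 125.36205291748047) [[0.4795 0.011  0.054 ]]
```

View pics/top2c.png

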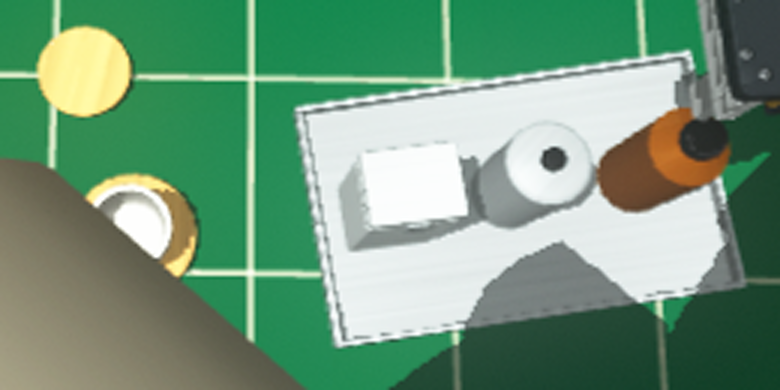

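The tin (415,190), canister (550,165) and bottle (670,160) are upright in the tray. The bowl is on the trivet, partly hidden by the arm, so I'll check it later. Next is the bottle.

Call:
{"fn": "servo_tool", "kwargs": {
  "moves": "0 2.2 20 0 0.5;0 0 45 0 0.5;0 0 45 0 0.5;0 0 30 0 0.5;0 0 12 0 0.5;0 0 3.5 0 0.5;0 0 0 0 0.5;0 0 0 0 0.5"
}}

```text
t: 33.95
position: [0.5274, -0.3595, 0.0525]
ee_rot: [0.999, 0.039, 0.001, 0.001]
ft_force: [0.7, 0.2, 1.1]
grip_width: 0.751
grip_force: 0.0
```

```bash
python3 -c "
from h import *
go(.5254,-.3574,.05,.0785)"
```

```text
t33.95 turn -0.001; tool dx -1.9 dy -2.2 dz 2.5
```

Call:
{"fn": "servo_tool", "kwargs": {
  "moves": "-1 -2 1 0 0.5;0 0 0 0 0.5;0 0 0 0 0.5;0 0 0 0 0.5"
}}

```text
t: 34.35
position: [0.525, -0.357, 0.0498]
ee_rot: [0.999, 0.038, 0.0, 0.0]
ft_force: [0.0, 0.8, 1.0]
grip_width: 0.747
grip_force: 0.0
```

Call:
{"fn": "servo_tool", "kwargs": {
  "moves": "0 0 0 0 -1;0 0 0 0 -1;0 0 0 0 -1;0 0 0 0 -1;0 0 -20 0 -1;0 0 -40 0 -1;0 0 -45 0 -1;0 0 -45 0 -1;-0.3 -20 0 0 -1;-0.7 -35 0 0 -1;-0.8 -45 0 0 -1;-0.8 -45 0 0 -1;-0.8 -45 0 0 -1;-0.8 -45 0 0 -1;-0.8 -45 0 0 -1;-0.8 -45 0 0 -1;-0.8 -45 0 0 -1;-0.8 -45 0 0 -1;-0.8 -45 0 0 -1;-0.8 -45 0 0 -1",
  "squeeze": 20
}}

```text
t: 36.35
position: [0.4747, 0.148, 0.1977]
ee_rot: [0.999, 0.038, -0.002, 0.0]
ft_force: [0.5, -0.2, -3.6]
grip_width: 0.57
grip_force: 20.0
```

Call:
{"fn": "servo_tool", "kwargs": {
  "moves": "-0.6 -45 0 0 -1;-0.4 -45 0 0 -1;0 -20 0 0 -1;0 -6 0 0 -1;0 0 0 0 -1;0 0 0 0 -1"
}}

```text
t: 36.95
position: [0.4667, 0.2603, 0.1986]
ee_rot: [0.999, 0.038, -0.001, 0.001]
ft_force: [-0.1, 0.8, -3.0]
grip_width: 0.567
grip_force: 20.0
```

```bash
python3 -c "
from h import *
go(.467,.2614,.058,.0785)"
```

```text
t36.95 turn -0.002; tool dx 0.4 dy -1.1 dz 140.6
```

Call:
{"fn": "servo_tool", "kwargs": {
  "moves": "0.4 -1.1 20 0 -1;0 0 40 0 -1;0 0 40 0 -1;0 0 25 0 -1;0 0 10 0 -1;0 0 0 0 -1;0 0 0 0 -1;0 0 0 0 -1;0 0 0 0 -1"
}}

```text
t: 37.85
position: [0.4687, 0.263, 0.0658]
ee_rot: [0.999, 0.038, 0.001, -0.0]
ft_force: [-0.5, -0.8, -3.1]
grip_width: 0.567
grip_force: 20.0
```

```bash
python3 -c "
from h import *
go(.467,.2614,.058,.0785)"
```

```text
t37.85 turn -0.002; tool dx -1.9 dy 1.4 dz 7.8
```

Call:
{"fn": "servo_tool", "kwargs": {
  "moves": "-1.9 1.4 3 0 -1;0 0 2 0 -1;0 0 0 0 -1;0 0 0 0 -1;0 0 0 0 -1"
}}

```text
t: 38.35
position: [0.4659, 0.2612, 0.0594]
ee_rot: [0.999, 0.038, 0.0, 0.0]
ft_force: [-0.3, 0.3, -2.8]
grip_width: 0.568
grip_force: 20.0
```

```bash
python3 -c "
from h import *
go(.467,.2614,.058,.0785)"
```

```text
t38.35 turn -0.002; tool dx 1.1 dy -0.2 dz 1.4
```

Call:
{"fn": "servo_tool", "kwargs": {
  "moves": "1.3 -0.2 1 0 -1;0 0 0.7 0 -1;0 0 0 0 -1;0 0 0 0 -1"
}}

```text
t: 38.75
position: [0.4671, 0.2614, 0.0576]
ee_rot: [0.999, 0.038, -0.0, 0.0]
ft_force: [-0.7, 0.9, -3.1]
grip_width: 0.573
grip_force: 20.0
```

Call:
{"fn": "servo_tool", "kwargs": {
  "moves": "0 0 0.6 0 -1;0 0 0.4 0 -1;0 0 0 0 -1;0 0 0 0 -1"
}}

```text
t: 39.15
position: [0.4673, 0.2614, 0.0573]
ee_rot: [0.999, 0.038, 0.0, -0.0]
ft_force: [-3.1, -2.4, 5.3]
grip_width: 0.569
grip_force: 20.0
```

Call:
{"fn": "servo_tool", "kwargs": {
  "moves": "0 0 0 0 0.5;0 0 0 0 0.5;0 0 0 0 0.5;0 0 -30 0 0.5;0 0 -45 0 0.5;0 0 -45 -0.143 0.5;0 0 -40 -0.143 0.5;0 0 0 -0.143 0.5;0 0 0 -0.143 0.5;0 0 0 -0.143 0.5;0 0 0 -0.143 0.5;0 0 0 -0.143 0.5;0 0 0 -0.143 0.5;0 0 0 -0.143 0.5;0 0 0 -0.143 0.5;0 0 0 -0.143 0.5;0 0 0 0 0.5"
}}

```text
t: 40.85
position: [0.4671, 0.2614, 0.2164]
ee_rot: [0.679, 0.734, -0.0, -0.0]
ft_force: [-1.3, 1.2, 0.5]
grip_width: 0.75
grip_force: 0.0
```

Call:
{"fn": "servo_tool", "kwargs": {
  "moves": "-25 0.3 0 0 0.5;-42 0.3 0 0 0.5;-45 0.3 0 0 0.5;-45 0.3 0 0 0.5;-45 0.3 0 0 0.5;-45 0.3 0 0 0.5;-45 0.3 0 0 0.5;-45 0.3 0 0 0.5;-45 0.3 0 0 0.5;-45 0.3 0 0 0.5;-45 0.3 0 0 0.5;-37 0.3 0 0 0.5;-18 0.2 0 0 0.5;0 0 0 0 0.5;0 0 0 0 0.5;0 0 0 0 0.5"
}}

```text
t: 42.45
position: [0.5124, -0.2616, 0.2168]
ee_rot: [0.678, 0.735, 0.0, -0.0]
ft_force: [-1.2, 0.4, -0.5]
grip_width: 0.748
grip_force: 0.0
```

```bash
python3 -c "
from h import *
go(.5127,-.264,.05,1.65)"
```

```text
t42.45 turn 0.001; tool dx -2.4 dy 0.1 dz 166.8
```

Call:
{"fn": "servo_tool", "kwargs": {
  "moves": "-2.4 0.1 20 0 0.5;0 0 45 0 0.5;0 0 45 0 0.5;0 0 35 0 0.5;0 0 15 0 0.5;0 0 5 0 0.5;0 0 0 0 0.5;0 0 0 0 0.5;0 0 0 0 0.5;0 0 0 0 0.5"
}}

```text
t: 43.45
position: [0.5135, -0.2664, 0.0529]
ee_rot: [0.679, 0.735, 0.0, 0.001]
ft_force: [0.8, 0.2, -0.8]
grip_width: 0.751
grip_force: 0.0
```

```bash
python3 -c "
from h import *
go(.5127,-.264,.05,1.65)"
```

```text
t43.45 turn -0.000; tool dx 2.4 dy -0.6 dz 2.9
```

Call:
{"fn": "servo_tool", "kwargs": {
  "moves": "2.4 -0.5 2.5 0 0.5;0 0 0 0 0.5;0 0 0 0 0.5;0 0 0 0 0.5;0 0 0 0 -1;0 0 0 0 -1;0 0 0 0 -1;0 0 0 0 -1"
}}

```text
t: 44.25
position: [0.5124, -0.2638, 0.0492]
ee_rot: [0.679, 0.734, 0.0, 0.0]
ft_force: [1.2, 0.5, -0.8]
grip_width: 0.599
grip_force: 20.0
```

```bash
python3 -c "
from h import *
print(st()[1:]);go(.5333,.3445,.2,1.65)"
```

```text
(array([ 0.5124, -0.2638,  0.0492]), np.float64(1.6498025059635757))
t44.25 turn -0.000; tool dx 604.7 dy 69.0 dz -150.8
```

Call:
{"fn": "servo_tool", "kwargs": {
  "moves": "0 0 -20 0 -1;0 0 -40 0 -1;0 0 -45 0 -1;0 0 -45 0 -1;20 2.3 0 0 -1;35 4 0 0 -1;45 5.1 0 0 -1;45 5.1 0 0 -1;45 5.1 0 0 -1;45 5.1 0 0 -1;45 5.1 0 0 -1;45 5.1 0 0 -1;45 5.1 0 0 -1;45 5.1 0 0 -1;45 5.1 0 0 -1;45 5.1 0 0 -1;45 5.1 0 0 -1;40 4.5 0 0 -1;14 1.6 0 0 -1;0 0 0 0 -1"
}}

```text
t: 46.25
position: [0.532, 0.3454, 0.1979]
ee_rot: [0.678, 0.735, -0.001, -0.0]
ft_force: [0.2, -1.2, -2.8]
grip_width: 0.599
grip_force: 20.0
```

Call:
{"fn": "servo_tool", "kwargs": {
  "moves": "0 0 0 0 -1;0 0 0 0 -1"
}}

```text
t: 46.45
position: [0.5327, 0.3419, 0.1989]
ee_rot: [0.679, 0.734, -0.001, 0.0]
ft_force: [-0.8, -0.7, -3.0]
grip_width: 0.601
grip_force: 20.0
```

```bash
python3 -c "
from h import *
go(.5331,.3446,.057,1.65)"
```

```text
t46.45 turn -0.002; tool dx 2.7 dy 0.7 dz 141.9
```

Call:
{"fn": "servo_tool", "kwargs": {
  "moves": "2.2 0.5 20 0 -1;0 0 40 0 -1;0 0 40 0 -1;0 0 25 0 -1;0 0 10 0 -1;0 0 0 0 -1;0 0 0 0 -1;0 0 0 0 -1;0 0 0 0 -1;0 0 0 0 -1"
}}

```text
t: 47.45
position: [0.5337, 0.3464, 0.0653]
ee_rot: [0.679, 0.735, 0.001, 0.0]
ft_force: [-0.5, 0.6, -2.4]
grip_width: 0.602
grip_force: 20.0
```

```bash
python3 -c "
from h import *
go(.5331,.3446,.057,1.65)"
```

```text
t47.45 turn -0.000; tool dx -1.8 dy -0.7 dz 8.3
```

Call:
{"fn": "servo_tool", "kwargs": {
  "moves": "-1.5 -0.4 3 0 -1;0 0 3 0 -1;0 0 0.7 0 -1;0 0 0 0 -1;0 0 0 0 -1;0 0 0 0 -1"
}}

```text
t: 48.05
position: [0.5328, 0.3445, 0.0573]
ee_rot: [0.679, 0.735, -0.0, 0.0]
ft_force: [-0.5, 0.8, -3.1]
grip_width: 0.604
grip_force: 20.0
```

```bash
python3 -c "
from h import *
go(.5331,.3446,.057,1.65)"
```

```text
t48.05 turn -0.000; tool dx 0.1 dy 0.3 dz 0.3
```

Call:
{"fn": "servo_tool", "kwargs": {
  "moves": "0 0.2 0.4 0 -1;0 0 0.4 0 -1;0 0 0.3 0 -1;0 0 0 0 -1;0 0 0 0 -1"
}}

```text
t: 48.55
position: [0.5331, 0.3448, 0.0572]
ee_rot: [0.679, 0.734, 0.0, 0.0]
ft_force: [-2.4, -0.6, 5.5]
grip_width: 0.597
grip_force: 20.0
```

Call:
{"fn": "servo_tool", "kwargs": {
  "moves": "0 0 0 0 0.5;0 0 0 0 0.5;0 0 0 0 0.5;0 0 -30 0 0.5;0 0 -45 0 0.5;0 0 -45 -0.053 0.5;0 0 -35 0 0.5;-25 -5.2 0 0 0.5;-42 -8.8 0 0 0.5;-45 -9.4 0 0 0.5;-45 -9.4 0 0 0.5;-45 -9.4 0 0 0.5;-45 -9.4 0 0 0.5;-45 -9.4 0 0 0.5;-45 -9.4 0 0 0.5;-45 -9.4 0 0 0.5;-45 -9.4 0 0 0.5;-42 -8.8 0 0 0.5;-30 -6.3 0 0 0.5;-9 -1.9 0 0 0.5"
}}

```text
t: 50.55
position: [0.4943, -0.1762, 0.2111]
ee_rot: [0.66, 0.751, -0.001, 0.0]
ft_force: [0.7, 0.4, 0.8]
grip_width: 0.748
grip_force: 0.0
```

Call:
{"fn": "servo_tool", "kwargs": {
  "moves": "0 0 0 0 0.5;0 0 0 0 0.5"
}}

```text
t: 50.75
position: [0.4945, -0.1719, 0.2112]
ee_rot: [0.659, 0.752, 0.0, -0.0]
ft_force: [-0.6, -0.1, 0.6]
grip_width: 0.748
grip_force: 0.0
```

```bash
python3 -c "
from h import *
go(.495,-.1732,.0496,1.7028)"
```

```text
t50.75 turn 0.000; tool dx -1.3 dy 0.3 dz 161.6
```

Call:
{"fn": "servo_tool", "kwargs": {
  "moves": "-1.3 0.3 20 0 0.5;0 0 45 0 0.5;0 0 45 0 0.5;0 0 30 0 0.5;0 0 15 0 0.5;0 0 5 0 0.5;0 0 0 0 0.5;0 0 0 0 0.5;0 0 0 0 0.5;0 0 0 0 0.5"
}}

```text
t: 51.75
position: [0.4957, -0.1745, 0.0524]
ee_rot: [0.659, 0.752, 0.0, 0.001]
ft_force: [0.3, 0.4, -1.5]
grip_width: 0.75
grip_force: 0.0
```

```bash
python3 -c "
from h import *
go(.495,-.1732,.0496,1.7028)"
```

```text
t51.75 turn 0.000; tool dx 1.4 dy -0.6 dz 2.8
```

Call:
{"fn": "servo_tool", "kwargs": {
  "moves": "1.2 -0.5 2.5 0 0.5;0 0 0 0 0.5;0 0 0 0 0.5;0 0 0 0 0.5;0 0 0 0 -1;0 0 0 0 -1;0 0 0 0 -1;0 0 0 0 -1"
}}

```text
t: 52.55
position: [0.4947, -0.1732, 0.0489]
ee_rot: [0.659, 0.752, 0.0, 0.0]
ft_force: [0.6, 0.0, -0.6]
grip_width: 0.532
grip_force: 20.0
```

```bash
python3 -c "
from h import *
print(st()[1:]);go(.5512,.1924,.2,1.7028)"
```

```text
(array([ 0.4947, -0.1732,  0.0489]), np.float64(1.7026666879973191))
t52.55 turn -0.000; tool dx 355.0 dy 104.1 dz -151.1
```

Call:
{"fn": "servo_tool", "kwargs": {
  "moves": "0 0 -20 0 -1;0 0 -40 0 -1;0 0 -45 0 -1;0 0 -25 0 -1;25 7.3 0 0 -1;40 11.7 0 0 -1;45 13.2 0 0 -1;45 13.2 0 0 -1;45 13.2 0 0 -1;45 13.2 0 0 -1;45 13.2 0 0 -1;40 11.7 0 0 -1;25 7.4 0 0 -1;0 0 0 0 -1;0 0 0 0 -1;0 0 0 0 -1"
}}

```text
t: 54.15
position: [0.5503, 0.1914, 0.1783]
ee_rot: [0.659, 0.752, -0.001, -0.0]
ft_force: [0.1, -0.8, -3.3]
grip_width: 0.532
grip_force: 20.0
```

```bash
python3 -c "
from h import *
go(.5512,.1924,.057,1.7028)"
```

```text
t54.15 turn -0.001; tool dx 0.8 dy 1.1 dz 121.3
```

Call:
{"fn": "servo_tool", "kwargs": {
  "moves": "0 0.3 20 0 -1;0 0 40 0 -1;0 0 33 0 -1;0 0 15 0 -1;0 0 7 0 -1;0 0 0 0 -1;0 0 0 0 -1;0 0 0 0 -1;0 0 0 0 -1;0 0 0 0 -1"
}}

```text
t: 55.15
position: [0.5516, 0.1927, 0.0646]
ee_rot: [0.659, 0.752, 0.001, 0.0]
ft_force: [-0.0, 0.1, -2.1]
grip_width: 0.532
grip_force: 20.0
```

```bash
python3 -c "
from h import *
go(.5512,.1924,.057,1.7028)"
```

```text
t55.15 turn 0.000; tool dx -0.2 dy -0.4 dz 7.6
```

Call:
{"fn": "servo_tool", "kwargs": {
  "moves": "0 0 3 0 -1;0 0 2.4 0 -1;0 0 0.5 0 -1;0 0 0 0 -1;0 0 0 0 -1;0 0 0 0 -1"
}}

```text
t: 55.75
position: [0.5512, 0.1925, 0.058]
ee_rot: [0.659, 0.752, -0.0, 0.0]
ft_force: [0.2, 0.4, -3.0]
grip_width: 0.531
grip_force: 20.0
```

```bash
python3 -c "
from h import *
go(.5512,.1924,.057,1.7028)"
```

```text
t55.75 turn -0.000; tool dx -0.1 dy -0.0 dz 1.0
```

Call:
{"fn": "servo_tool", "kwargs": {
  "moves": "0 0 0.5 0 -1;0 0 0.5 0 -1;0 0 0.4 0 -1;0 0 0.3 0 -1;0 0 0 0 -1;0 0 0 0 -1"
}}

```text
t: 56.35
position: [0.5512, 0.1925, 0.0569]
ee_rot: [0.659, 0.752, 0.0, 0.0]
ft_force: [-1.8, -0.5, 5.3]
grip_width: 0.528
grip_force: 20.0
```

Call:
{"fn": "servo_tool", "kwargs": {
  "moves": "0 0 0 0 0.5;0 0 0 0 0.5;0 0 0 0 0.5;0 0 -30 0 0.5;0 0 -45 0 0.5;0 0 -45 0 0.5;0 0 -45 0 0.5;-25 -10 0 0 0.5;-40 -18 0 0 0.5;-42 -18 0 0 0.5;-42 -18 0 0 0.5;-42 -18 0 0 0.5;-42 -18 0 0 0.5;-42 -18 0 0 0.5;-42 -18 0 0 0.5;-42 -18 0 0 0.5;-42 -18 0 0 0.5;-42 -18 0 0 0.5;-42 -18 0 0 0.5;-20 -9 0 0 0.5"
}}

```text
t: 58.35
position: [0.4014, -0.3404, 0.221]
ee_rot: [0.66, 0.751, -0.001, 0.001]
ft_force: [0.0, 1.0, -0.2]
grip_width: 0.75
grip_force: 0.0
```

Run:
```python
from h import *
print(st()[1:])
im=get_image("top");cv2.imwrite("pics/top3.png",im); a=cv2.imread("pics/top0.png")
h=cv2.cvtColor(im,cv2.COLOR_BGR2HSV);H,S,V=cv2.split(h)
def box(m):
    m=m.copy();m[:165]=0;m[230:]=0;m[:,:215]=0;m[:,280:]=0;return m
for n,m,z in(("trivet",(H>12)&(H<35)&(S>60),.012),("bowl",(S<45)&(V>90),.054)):
    for c in blobs(box(m),150): e=cv2.fitEllipse(cv2.convexHull(c));print(n,e,ray("top",e[0],z))
f=lambda i:cv2.resize(i[125:235,65:265],None,fx=3.9,fy=2*1.35,interpolation=cv2.INTER_CUBIC)
f=lambda i:cv2.resize(i[125:225,65:265],None,fx=3,fy=3,interpolation=cv2.INTER_CUBIC)
cv2.imwrite("pics/cmp.png",np.vstack([f(a),f(im)]))
```

```text
(array([ 0.4014, -0.3404,  0.221 ]), np.float64(1.6998366267380505))
trivet ((244.07472229003906, 198.21597290039062), (40.93708038330078, 42.070045471191406), 81.66322326660156) [[0.475  0.0131 0.012 ]]
bowl ((242.40199279785156, 195.3148956298828), (28.51669692993164, 28.973724365234375), 132.0537567138672) [[0.4741 0.0151 0.054 ]]
```

View pics/cmp.png

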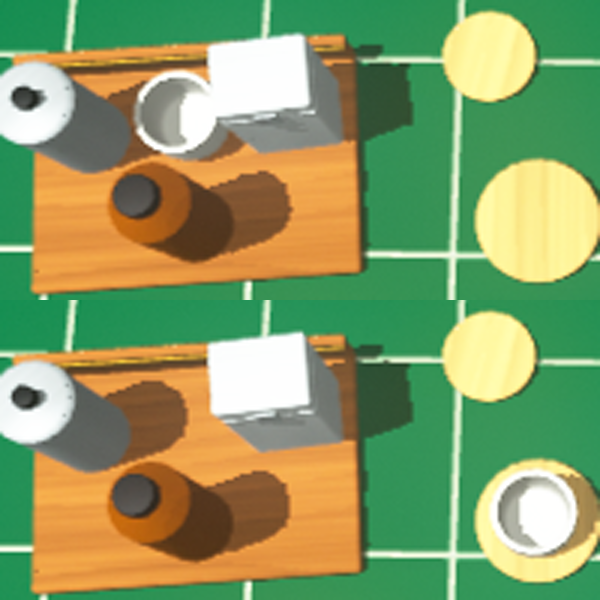

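All three are back and upright, and the bowl is centred on the 92 mm trivet. I'll measure the residual shift of each against the start picture.

Run:
```python
from h import *
a=cv2.imread("pics/top0.png",0);b=cv2.imread("pics/top3.png",0)
for n,(x0,x1,y0,y1),z in(("can",(62,91,146,174),.12),("bottle",(101,129,179,207),.12),("tin",(133,170,134,164),.122)):
    M=np.eye(2,3,dtype=np.float32);cc,M=cv2.findTransformECC(a[y0:y1,x0:x1],b[y0:y1,x0:x1],M,cv2.MOTION_EUCLIDEAN)
    c=np.array([(x1-x0)/2,(y1-y0)/2,1]);d=M@c-c[:2];k=(.8336-z)/377.8
    print(n,"px",d,"mm world dx,dy",-d[1]*k*1e3,-d[0]*k*1e3,"rot deg",np.degrees(M[1,0]),cc)
```

```text
can px [ 0.0595 -0.1631] mm world dx,dy 0.3080151760906312 -0.11244424447109612 rot deg 1.4952378 0.9912489627364787
bottle px [-0.1061 -0.1957] mm world dx,dy 0.36960200533120957 0.20041051260089673 rot deg 0.29607314 0.9719298365111151
tin px [ 0.338  -0.6364] mm world dx,dy 1.1987314920519092 -0.6365823065070404 rot deg 9.417362e-05 0.965388975476245
```

Run:
```python
from h import *
for f in("top0","top3"):
    g=cv2.resize(cv2.imread(f"pics/{f}.png",0)[128:172,125:180],None,fx=4,fy=4,interpolation=cv2.INTER_CUBIC)
    bs=blobs(g>215,800)
    for c in bs:
        p=c/4+[125,128]
        if p[:,0].max()<p[:,0].min()+20 or p[:,0].mean()<140: print(f,"-",p.mean(0));
        w=ray("top",p,.122)[:,:2].astype(np.float32)*1000;print(f,cv2.minAreaRect(w),len(c))
```

```text
top0 ((550.8936157226562, 206.15179443359375), (71.54344940185547, 94.09352111816406), 20.844371795654297) 687
top3 ((559.9298706054688, 194.675537109375), (68.5103530883789, 63.3354606628418), 7.4275665283203125) 505
```

Run:
```python
from h import *
for f in("top0","top3"):
    g=cv2.imread(f"pics/{f}.png")[...,0].astype(float)   # blue: white lid vs wood/green
    up=[(x,np.interp(190,g[132:150,x],np.arange(132,150))) for x in range(138,164)]
    rt=[(163+np.interp(-200,-g[y,163:176],np.arange(13)),y) for y in range(141,158)]
    for n,P in(("top",up),("right",rt)):
        w=ray("top",P,.122)[:,:2]*1000;vx,vy,x,y=cv2.fitLine(w.astype(np.float32),cv2.DIST_HUBER,0,.01,.01).ravel()
        print(f,n,"ang",np.degrees(np.arctan2(vy,vx))%90,"mean",np.median(w,0))
```

```text
top0 top ang 7.9943695 mean [575.2124 195.6072]
top0 right ang 8.14219 mean [552.1918 162.2328]
top3 top ang 7.972496 mean [575.9197 195.6529]
top3 right ang 7.856458 mean [552.1926 162.1779]
```

The tin is within 0.7 mm and 0.3° of its start pose, and the bottle and canister are within 0.5 mm. Handing in.

```bash
python3 -c "
from cell import ticket
print(ticket.hand_in())"
```

```text
the job is handed in; nothing more can be done
None
```

I've handed in the finished job at about 58 s: the bowl is within about 2 mm of the middle of the 92 mm trivet, the bottle, tin and canister are back within about 1 mm of where they stood, nothing was knocked over, and the tumbler was left alone.

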